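# Right the fallen vase blank and set it under the work lamp

### The job

The white vase blank has fallen over in front of the stack of plaster moulds: push it up so that its foot butts against the stack and, with the stack holding it, tip its neck up and over towards the stack until it stands by itself on the bench, then let go of it there. After that, take the standing vase again from above and stand it in the middle of the banding wheel; by the end the lid of the folding lamp must also be raised so that it stays 60 degrees open. Do not drop or knock over the vase, and leave the cup, the tin and the loose mould where they are.

Things in the scene. Friction and masses are not known exactly. Their poses are not given: they have to be found in the camera images.
- vase: Loose white porcelain vase blank, 0.28 to 0.46 kg, 160 mm tall: square body 56 x 56 mm up to 100 mm above its foot, then a straight round neck 36 mm in diameter from about 112 to 160 mm (closed, rigid). Origin: centre of the foot's underside. Its z axis runs from the foot to the mouth, x and y are normal to the flat sides. At the start it lies on a flat side (axis 28 mm above the bench), foot towards the stack with a gap of 20 to 70 mm, mouth away from it.
- stack: Two white plaster moulds stacked flush, fixed to the bench and immovable: 90 mm thick (along its x), 250 mm wide (along its y), 100 mm tall. Origin: on the bench, at the middle of the lower edge of its flat upright working face; its x axis points level out of that face, towards the fallen vase; y runs along the face, z up.
- wheel: Banding wheel (low round metal turntable, does not turn), fixed: disc 140 mm in diameter, its flat top 30 mm above the bench. Origin: on its axis at bench height, z up. The vase belongs in the middle of it.
- lamp: Folding work lamp, fixed, just beyond the wheel: flat dark case 150 mm (x) by 180 mm (y) by 25 mm tall. Origin: centre of its underside. The lid's hinge runs along its y axis at the case's far (+x) edge; the lid's free edge is on the -x side, facing the wheel.
- lamp_lid (a joint): Opening angle of the lamp's lid, rad: 0 shut (lid level), grows as the free edge rises, 1.9 at most; starts between 0 and 0.2. Stiff friction hinge (about 0.55 N m) that stays where it is left; 60 degrees (1.05 rad) is wanted. The lid is 14 mm thick, 145 mm from hinge to free edge, 180 mm wide, about 0.25 kg.
- lid_hinge (a point): Point on the hinge axis of the lid, mid-width, 33 mm above the bench.
- lid_grip (a point): Point in the lid's metal tongue, which it moves with: the tongue is 24 mm wide (along the hinge direction), 10 mm thick and sticks out 50 mm from the middle of the free edge, in the lid's plane. The point lies 180 mm from the hinge axis, 15 mm from the tongue's tip. With the lid shut it is 33 mm above the bench.
- slab: Bystander: loose plaster mould, 70 x 160 x 35 mm, origin at centre of underside.
- tin: Bystander: round tin, 80 mm in diameter, 60 mm tall, origin at centre of underside.
- cup: Bystander: white cup, 76 mm in diameter, 90 mm tall, origin at centre of underside.
There are look-alikes about, which are no part of the job. What is shaped like the vase but brown or green is not meant. Leave any green or purple look-alike of the wheel alone.

How it is judged:
By the outcome, as a careful person would: the job done as asked, in the order asked, and still so for the second after the job is handed in, with the robot touching nothing.
It also fails if it takes over 69 s, if anything falls off the work surface, if the arm or the gripper's body presses on something with over 40 N, if the wrist force passes 120 N, or if a joint passes its speed limit or range.

### The arm

A 6-joint arm with a two-finger parallel gripper is mounted at the origin on the work surface. World frame = base frame: x ahead of the robot, y to its left, z up, the work surface at z = 0. Lengths are in m, angles in rad, forces in N, time in s.
With the tool pointing down it reaches from about 0.35 to 0.8 m from the base axis. Payload 7.3 kg.
Tool frame: the origin (TCP) lies at the very end of the fingers, on their centre line; the grasp point (between the pads) lies 19 mm behind it; z points along the fingers, y is the line along which they close (so a half turn about z gives the same grasp; the last joint's range is limited). The gripper opens to 85 mm and grips with 20 to 120 N. Pads are 22 mm wide; open, the fingers measure 114 mm over their backs; the gripper's body (76 mm by 85 mm) begins 54 mm behind the grasp point. The pads swing forward as they close: fully open they stand 13 mm farther back than shut.
Start: joints at [-1.428, 0.342, 1.524, -0, 1.275, -0.146], TCP at [0.15, -0.503, 0.231] pointing down, gripper open.
Joint ranges: [-2.53, 2.53], [-0.77, 2.02], [0.04, 2.7], [-1, 4.14], [0.28, 2.66], [-3.11, 3.11]. Speed limits (rad/s): [2.57, 2.57, 3.14, 3.14, 3.14, 3.14].

### API

Orientations are given as a unit quaternion [x, y, z, w].
In Python, from plant import ctrl gives the robot as it stands.
- The arm moves only by the tool drive_tool, never from a script. Its argument "targets" is a list of rows, each a list of 7 numbers: the finger opening in cm, from 0 to 8.54, then the shift along the tool's x, y, z in cm, then the turn, a rotation vector about the tool's x, y, z in rad. In form: [[claw, x, y, z, wx, wy, wz], ...]. A call has exactly 10 rows; each row is the pose to reach, as a shift and turn from the pose commanded when the call began, along the tool's axes at that moment; what a row does not reach only later rows make up. A row lasts 1/10 s, in which the tool goes at most 50 mm and 8.59 degrees, less where a joint would pass 70% of its speed; a pose out of reach is approached as far as the arm can. A call with a gripper value outside its range is refused whole. The fingers move at their own pace and stop on an object; "grip_force" is the grip in N (left out, the last holds). Time passes only in rows, so rows that repeat a pose let the fingers close, or fill a call up. It gives the time, the measured TCP pose, the force, the opening and the grip force at its end, in the units of the state.
- ctrl.observe(): the state, without advancing time (a new reading comes with each control period).
- ctrl.grab_frame(name): name is "scene" or "top" or "wrist"; returns a dict with "pixels" (480x640x3 uint8, red, green, blue), "range_z" (480x640 float32, m along the optical axis (not along the pixel's ray), 0 where there is no reading), "mtx" (3x3 intrinsics, pixels), "world_from_camera" (4x4, takes a point from camera to world coordinates); the wrist camera has in their place "hand_eye" (4x4, takes a point from camera to tool coordinates, whose origin is the TCP and whose axes are the flange's). Camera axes: x right, y down, z forward; pixel columns grow to the right and rows downward; lengths in m; the calibration is good to about 2 mm. A picture is of the moment at which its call begins: read the wrist's pose just before it.
- ctrl.sign_off(): hands the job in; it is judged then, once.
The state is a dict: "time": time; "joint_positions": joint angles; "dq": joint speeds; "effort": joint torques, N m; "tool_pos": TCP position; "tcp_rot": TCP orientation; "contact_force": force on the tool from outside, world axes, zero at the start; "moment": the same for the moment, N m; "finger_gap": finger opening in m; "grasp_force": force on a finger pad.
Only numpy, scipy, OpenCV 4.12 (cv2) and the standard library are available. Lean on these libraries where they do the work, as an engineer would, in place of code of your own. Each camera call takes 0.05 s, during which the arm holds its last target. There are 200 camera calls.

## Working session

There is one attempt and no reset: what is moved stays moved. The work goes in short steps, Python scripts to look and compute and a tool call to move; the robot and the scene stay as the last step left them, time stands still between calls to the robot, and variables do not carry over. Pictures are saved under pics/ and viewed, at most 12 in all, crops included, and the job is handed in when it is done.

Besides the shell and the picture viewer there is one more tool, called after "Request:" in YAML: its name, and indented under it one key for each argument. drive_tool: Moves the arm, as the interface text tells. Its arguments: {"type":"object","properties":{"targets":{"type":"array","items":{"type":"array","items":{"type":"number"}}},"grip_force":{"type":"number"}},"required":["targets"]}

```bash
mkdir -p pics; ls; cat > h.py <<'E'
import numpy as np, cv2
from plant import ctrl
from scipy.spatial.transform import Rotation as R
def cap(n,save=None):
    f=ctrl.grab_frame(n)
    np.savez('/tmp/%s.npz'%n,**{k:v for k,v in f.items()})
    if save: cv2.imwrite('pics/'+save,f['pixels'][:,:,::-1])
    return f
def cloud(f):
    z=f['range_z']; K=f['mtx']; v,u=np.mgrid[:480,:640]
    P=np.stack([(u-K[0,2])/K[0,0]*z,(v-K[1,2])/K[1,1]*z,z],-1)
    T=f['world_from_camera']; W=P@T[:3,:3].T+T[:3,3]; W[z==0]=np.nan
    return W
E
python3 - <<'E'
from h import *
print(ctrl.observe())
a=cap('top','top.png');b=cap('scene','scene.png')
print(a['world_from_camera'],b['world_from_camera'],a['mtx'])
E
```

```text
pics
{'time': 0.0, 'joint_positions': array([-1.42800028e+00,  3.42738514e-01,  1.52500963e+00, -2.19290527e-05,
        1.27539190e+00, -1.46000559e-01]), 'dq': array([ 0.0005038 , -0.00026385, -0.00019176, -0.00053321, -0.00027948,
        0.00014398]), 'effort': array([ 3.78446884e-04, -4.33679795e+01, -2.46012551e+01, -2.38554585e-04,
        7.68893195e-03,  1.94085226e-05]), 'tool_pos': array([ 0.14947715, -0.50285791,  0.23062034]), 'tcp_rot': array([ 9.89591911e-01,  1.43900144e-01, -9.24745009e-06, -7.73709994e-04]), 'contact_force': array([ 0.26931995,  0.2187532 , -0.2236652 ]), 'moment': array([ 0.0199438 ,  0.05238207, -0.06780793]), 'grasp_force': 0.0, 'finger_gap': 0.08522704305465788}
[[-1.34283403e-02 -9.93961774e-01  1.08902117e-01  3.22149075e-01]
 [-9.99909602e-01  1.34228617e-02 -7.83409653e-04  2.37800646e-04]
 [-6.83098802e-04 -1.08902792e-01 -9.94052169e-01  1.53643357e+00]
 [ 0.00000000e+00  0.00000000e+00  0.00000000e+00  1.00000000e+00]] [[-0.52762135  0.50730094 -0.68136735  1.42791722]
 [ 0.84944468  0.32235744 -0.41776718  0.5469426 ]
 [ 0.00771015 -0.79920675 -0.60100676  0.88821447]
 [ 0.          0.          0.          1.        ]] [[577.77808656   0.         311.23392943]
 [  0.         577.77808656 250.440004  ]
 [  0.           0.           1.        ]]
```

View pics/top.png

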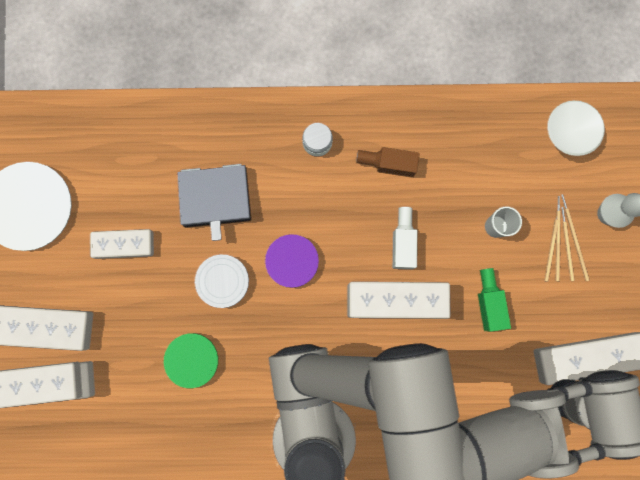

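View pics/scene.png

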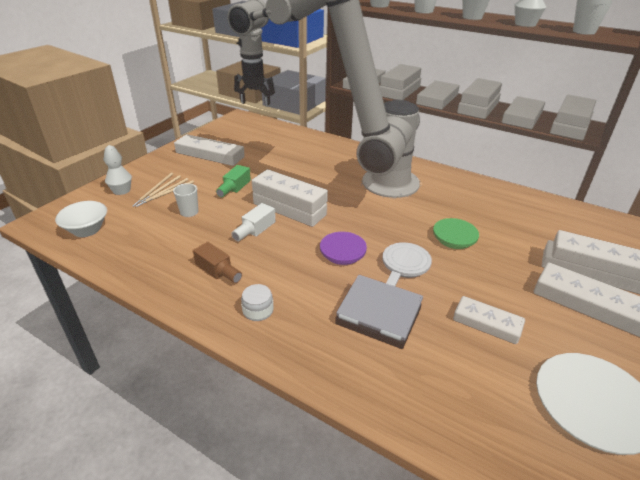

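The top view has three vase-shaped things: white at (405,240), brown at (390,161) and green at (494,300). The white one is meant, because it lies with its foot towards the two-tier stack at (400,300). There are three discs: white-grey at (221,281), purple at (292,261) and green at (190,361). The white-grey one, next to the lamp at (214,195), is the wheel. I'll confirm in a crop and measure.

```bash
python3 - <<'E'
from h import *
f=dict(np.load('/tmp/top.npz')); W=cloud(f); g=dict(np.load('/tmp/scene.npz')); V=cloud(g)
im=f['pixels'][:,:,::-1]
c=np.hstack([cv2.resize(im[190:330,340:460],None,fx=4,fy=4,interpolation=3)[:, :400*1+80],cv2.resize(im[160:320,170:260],None,fx=3.5,fy=3.5,interpolation=3)])if 0 else None
A=cv2.resize(im[195:330,340:460],(480,540),interpolation=3);B=cv2.resize(im[155:313,170:260],(308,540),interpolation=3)
cv2.imwrite('pics/crop.png',np.hstack([A,B]))
def roi(W,x0,x1,y0,y1,z0,z1):
    m=(W[...,0]>x0)&(W[...,0]<x1)&(W[...,1]>y0)&(W[...,1]<y1)&(W[...,2]>z0)&(W[...,2]<z1);return W[m]
def pr(n,p):
    r=cv2.minAreaRect(p[:,:2].astype(np.float32));print(n,len(p),np.round(r[0],4),np.round(r[1],4),round(r[2],2),'zmed',np.round(np.median(p[:,2]),4))
for (u,v) in [(405,250),(405,215),(400,300),(221,281),(214,195),(215,231),(318,138),(505,220),(120,244)]: print((u,v),np.round(W[v,u],4))
for n,w in(('top',W),('scene',V)):
    print(n)
    pr('stack',roi(w,.05,.35,-.36,.03,.085,.12))
    p=roi(w,.22,.45,-.32,-.15,.05,.07);pr('vase body top',p)
    p=roi(w,.22,.48,-.32,-.15,.015,.07);pr('vase all',p)
    p=roi(w,.15,.34,.13,.35,.024,.045);pr('wheel',p)
    p=roi(w,.33,.56,.13,.37,.02,.08);pr('lamp',p)
p=roi(W,.33,.56,.13,.37,.034,.08)
E
```

```text
(405, 250) [ 0.4825 -0.2431  0.0531]
(405, 215) [ 0.5747 -0.2466  0.0494]
(400, 300) [ 0.353  -0.2186  0.1035]
(221, 281) [0.4103 0.2357 0.0281]
(214, 195) [0.635  0.252  0.0466]
(215, 231) [0.5377 0.2467 0.0597]
(318, 138) [ 0.7814 -0.0227  0.0578]
(505, 220) [ 0.5639 -0.5192  0.0119]
(120, 244) [0.5099 0.4983 0.0383]
top
stack 1669 [ 0.3297 -0.2179] [0.2504 0.042 ] 89.24 zmed 0.1002
vase body top 102 [ 0.4434 -0.243 ] [0.0547 0.0113] 89.15 zmed 0.0565
vase all 419 [ 0.4591 -0.2431] [0.056  0.0429] 87.82 zmed 0.0559
wheel 1800 [0.2134 0.2965] [0.1066 0.1269] 89.74 zmed 0.0309
lamp 2445 [0.4587 0.2439] [0.2353 0.1384] 12.13 zmed 0.031
scene
stack 442 [ 0.2566 -0.1131] [0.1699 0.4715] 35.54 zmed 0.1035
vase body top 224 [ 0.4208 -0.2358] [0.169  0.0587] 87.85 zmed 0.0601
vase all 729 [ 0.436  -0.2366] [0.1695 0.0893] 87.85 zmed 0.0475
wheel 794 [0.2161 0.2969] [0.1061 0.1315] 89.93 zmed 0.0335
lamp 1390 [0.4427 0.2495] [0.2106 0.138 ] 29.96 zmed 0.0335
```

View pics/crop.png

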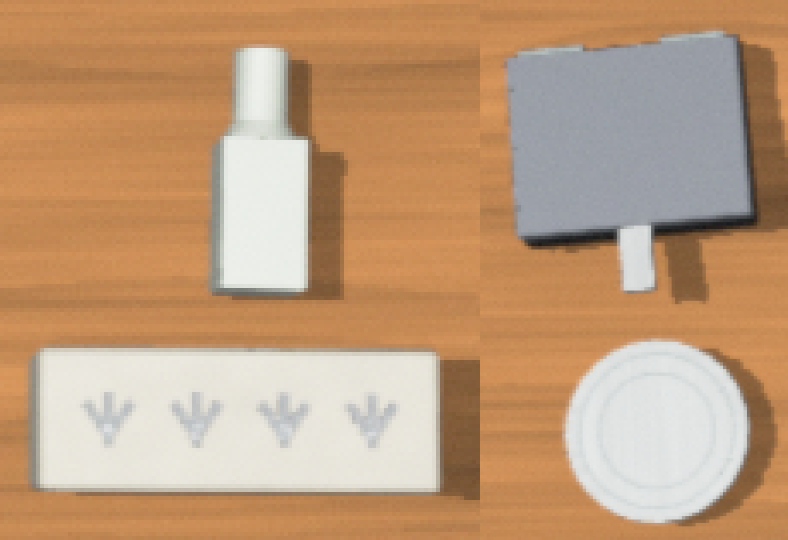

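The crop confirms the white vase (crop 262,170) with its foot towards the stack, and the pale wheel (657,432) in front of the lamp with its tongue (637,258). My ROIs were off, so I'm remeasuring.

```bash
cat >> h.py <<'E'
def roi(W,x0,x1,y0,y1,z0,z1):
    m=(W[...,0]>x0)&(W[...,0]<x1)&(W[...,1]>y0)&(W[...,1]<y1)&(W[...,2]>z0)&(W[...,2]<z1);return W[m]
def pr(n,p):
    r=cv2.minAreaRect(p[:,:2].astype(np.float32));print(n,len(p),np.round(r[0],4),np.round(r[1],4),round(r[2],2),'zmed',np.round(np.median(p[:,2]),4))
    return cv2.boxPoints(r)
E
python3 - <<'E'
from h import *
for n in('top','scene'):
    w=cloud(dict(np.load('/tmp/%s.npz'%n)))
    print(n,'bench z',np.median(roi(w,.6,.7,-.2,0,-.02,.02)[:,2]))
    b=pr('stack',roi(w,.25,.43,-.37,-.06,.085,.12));print(np.round(b,3).tolist())
    b=pr('body',roi(w,.42,.6,-.30,-.19,.05,.07));print(np.round(b,3).tolist())
    p=roi(w,.42,.63,-.30,-.19,.02,.07);pr('vase all',p)
    p=roi(w,.55,.63,-.30,-.19,.03,.07);print('neck',p.min(0),p.max(0))
    p=roi(w,.32,.49,.14,.33,.025,.045);p=p[p[:,0]<.47];c=cv2.minEnclosingCircle(p[:,:2].astype(np.float32));print('wheel',c,np.median(p[:,2]))
    p=roi(w,.555,.72,.14,.36,.02,.12);b=pr('lid',p);print(np.round(b,3).tolist())
    A=np.c_[p[:,:2],np.ones(len(p))];q=p
    for _ in range(5):
        s=np.linalg.lstsq(np.c_[q[:,:2],np.ones(len(q))],q[:,2],rcond=None)[0]; r=abs(A@s-p[:,2]);q=p[r<.004]
    print('plane',s,len(q),len(p)); b=pr('lidplane',q);print(np.round(b,3).tolist())
    p=roi(w,.48,.56,.2,.3,.045,.08);b=pr('tongue',p);print(np.round(b,3).tolist(),p.mean(0))
E
```

```text
top bench z 0.00040917532703543813
stack 3634 [ 0.3533 -0.2182] [0.2504 0.0895] 89.29 zmed 0.1004
[[0.3070000112056732, -0.34299999475479126], [0.3970000147819519, -0.3440000116825104], [0.4000000059604645, -0.09399999678134918], [0.3100000023841858, -0.09200000017881393]]
body 845 [ 0.5129 -0.2452] [0.056  0.1503] 87.79 zmed 0.0563
[[0.43700000643730164, -0.27000001072883606], [0.5870000123977661, -0.2759999930858612], [0.5889999866485596, -0.2199999988079071], [0.4390000104904175, -0.21400000154972076]]
vase all 1207 [ 0.5179 -0.2455] [0.056  0.1605] 87.7 zmed 0.0546
neck [ 0.55003825 -0.26535882  0.0307109 ] [ 0.59852393 -0.23146559  0.05521221]
wheel ((0.411085307598114, 0.23431150615215302), 0.07024300843477249) 0.03083419603031734
lid 3888 [0.635 0.255] [0.1612 0.1813] 5.28 zmed 0.0467
[[0.5460000038146973, 0.33799999952316284], [0.5630000233650208, 0.15700000524520874], [0.7239999771118164, 0.1720000058412552], [0.7070000171661377, 0.3529999852180481]]
plane [-0.09063705 -0.00574279  0.10593943] 2927 3888
lidplane 2927 [0.6352 0.2548] [0.1583 0.1804] 4.94 zmed 0.0469
[[0.54900
[... 1257 characters left out ...]
70000123977661], [0.5640000104904175, 0.15700000524520874], [0.7260000109672546, 0.17100000381469727], [0.7099999785423279, 0.35100001096725464]]
plane [-0.09491858 -0.01080109  0.11275462] 3243 3758
lidplane 3243 [0.6364 0.2543] [0.1607 0.1817] 4.03 zmed 0.0489
[[0.550000011920929, 0.33899998664855957], [0.5630000233650208, 0.15800000727176666], [0.7229999899864197, 0.16899999976158142], [0.7099999785423279, 0.35100001096725464]]
tongue 112 [0.538  0.2456] [0.0454 0.0234] 5.79 zmed 0.057
[[0.5139999985694885, 0.2549999952316284], [0.5170000195503235, 0.23199999332427979], [0.5619999766349792, 0.23600000143051147], [0.5590000152587891, 0.25999999046325684]] [0.5383669  0.24611167 0.0566812 ]
```

```bash
cat >> h.py <<'E'
import json,os
def pose(psi,a):
    "tool down with tool x at yaw psi, then tipped by a (deg) so the fingers point back to the robot (+) or away (-)"
    t=R.from_euler('z',psi,degrees=True)
    return t*R.from_euler('y',a,degrees=True)*R.from_euler('x',180,degrees=True)
def rel(targets,log=True):
    "targets: list of (grasp point world, Rotation, dist back along tool) -> shift cm, rotvec in current tool frame"
    s=ctrl.observe(); q=R.from_quat(s['tcp_rot']); p=s['tool_pos']
    if log: open('log.txt','a').write(json.dumps([s['joint_positions'].tolist(),p.tolist(),s['tcp_rot'].tolist()])+'\n')
    e=q.as_matrix(); print('t',round(s['time'],2),'p',p.round(4),'tz',e[:,2].round(3),'tx',e[:,0].round(3),'q',s['joint_positions'].round(3),'F',s['contact_force'].round(1),'gap',round(s['finger_gap'],4),'gf',round(float(s['grasp_force']),1))
    for g,r,b in targets:
        t=np.array(g)+(.019-b)*r.as_matrix()[:,2]
        print(np.r_[q.inv().apply(t-p)*100,(q.inv()*r).as_rotvec()].round(3).tolist())
E
python3 - <<'E'
from h import *
G=[.580,-.2477,.028]
rel([(G,pose(-2.3,45),.10),(G,pose(-2.3,20),.12)])
E
```

```text
t 0.1 p [ 0.1495 -0.5029  0.2307] tz [-0.     0.001 -1.   ] tx [0.959 0.285 0.   ] q [-1.428  0.343  1.525  0.     1.275 -0.146] F [-0.   0.2  0.8] gap 0.0853 gf 0.0
[53.954, -10.33, 14.569, 0.128, -0.778, 0.312]
[51.803, -11.07, 10.806, 0.056, -0.346, 0.326]
```

Request:
drive_tool:
  targets:
    - [7, 54, -10.3, 10, 0.06, -0.35, 0.32]
    - [7, 54, -10.3, 10, 0.06, -0.35, 0.32]
    - [7, 54, -10.3, 10, 0.06, -0.35, 0.32]
    - [7, 54, -10.3, 10, 0.06, -0.35, 0.32]
    - [7, 54, -10.3, 10, 0.06, -0.35, 0.32]
    - [7, 54, -10.3, 10, 0.06, -0.35, 0.32]
    - [7, 54, -10.3, 10, 0.06, -0.35, 0.32]
    - [7, 54, -10.3, 10, 0.06, -0.35, 0.32]
    - [7, 54, -10.3, 10, 0.06, -0.35, 0.32]
    - [7, 54, -10.3, 10, 0.06, -0.35, 0.32]
  grip_force: 30

```text
time: 1.1
tool_pos: [0.5609, -0.29, 0.1464]
tcp_rot: [0.984, -0.017, -0.176, -0.005]
contact_force: [1.0, -1.2, 0.8]
finger_gap: 0.0701
grasp_force: 0.0
```

```bash
python3 - <<'E'
from h import *
G=[.580,-.2477,.028]
rel([(G,pose(-2.3,45),.10),(G,pose(-2.3,45),.0)])
E
```

```text
t 1.1 p [ 0.5609 -0.29    0.1464] tz [-0.347  0.015 -0.938] tx [ 0.937 -0.032 -0.347] q [-0.519  0.814  0.982 -0.16   1.662  1.097] F [ 1.  -1.2  0.8] gap 0.0701 gf 0.0
[9.145, -4.247, 3.147, 0.0, -0.431, 0.006]
[4.966, -4.262, 12.232, 0.0, -0.431, 0.006]
```

Request:
drive_tool:
  targets:
    - [7, 9.1, -4.2, 3.1, 0, -0.43, 0.006]
    - [7, 9.1, -4.2, 3.1, 0, -0.43, 0.006]
    - [7, 9.1, -4.2, 3.1, 0, -0.43, 0.006]
    - [7, 9.1, -4.2, 3.1, 0, -0.43, 0.006]
    - [7, 9.1, -4.2, 3.1, 0, -0.43, 0.006]
    - [7, 9.1, -4.2, 3.1, 0, -0.43, 0.006]
    - [7, 9.1, -4.2, 3.1, 0, -0.43, 0.006]
    - [7, 9.1, -4.2, 3.1, 0, -0.43, 0.006]
    - [7, 9.1, -4.2, 3.1, 0, -0.43, 0.006]
    - [7, 9.1, -4.2, 3.1, 0, -0.43, 0.006]

```text
time: 2.1
tool_pos: [0.6272, -0.25, 0.0883]
tcp_rot: [0.926, -0.019, -0.377, -0.006]
contact_force: [0.3, 0.2, -0.6]
finger_gap: 0.0697
grasp_force: 0.0
```

```bash
python3 - <<'E'
from h import *
G=[.580,-.2477,.028]
rel([(G,pose(-2.3,45),.0)])
L=[json.loads(l) for l in open('log.txt')]
# fit: r_w=r0+L1 s2+a s23+b c23 ; z_w=h+L1 c2+a c23-b s23 ; TCP=wrist+L3*tz
A=[];B=[]
for q,p,o in L:
    tz=R.from_quat(o).as_matrix()[:,2]; c,s=np.cos(q[0]),np.sin(q[0]); a=q[1];e=q[1]+q[2]
    S2,C2,S3,C3=np.sin(a),np.cos(a),np.sin(e),np.cos(e)
    for ax,k in((0,c),(1,s)): A.append([k,0,k*S2,k*S3,k*C3,tz[ax]]);B.append(p[ax])
    A.append([0,1,C2,C3,-S3,tz[2]]);B.append(p[2])
x,res,rk,sv=np.linalg.lstsq(np.array(A),np.array(B),rcond=None);print('fit',x.round(4),rk,np.abs(np.array(A)@x-B).max())
f=cap('wrist','w1.png');print(f['hand_eye'].round(3))
E
```

```text
t 2.1 p [ 0.6272 -0.25    0.0883] tz [-0.699  0.025 -0.715] tx [ 0.714 -0.031 -0.699] q [-0.382  1.401  0.036 -0.365  2.414  1.046] F [ 0.3  0.2 -0.6] gap 0.0697 gf 0.0
[0.814, -0.068, 9.517, 0.003, -0.011, -0.002]
fit [ 0.1433 -0.1831  0.2931  0.2367 -0.1581 -0.044 ] 6 0.07628950874001056
[[-0.001 -0.946 -0.323  0.083]
 [ 1.    -0.001  0.001 -0.   ]
 [-0.001 -0.323  0.946 -0.141]
 [ 0.     0.     0.     1.   ]]
```

View pics/w1.png

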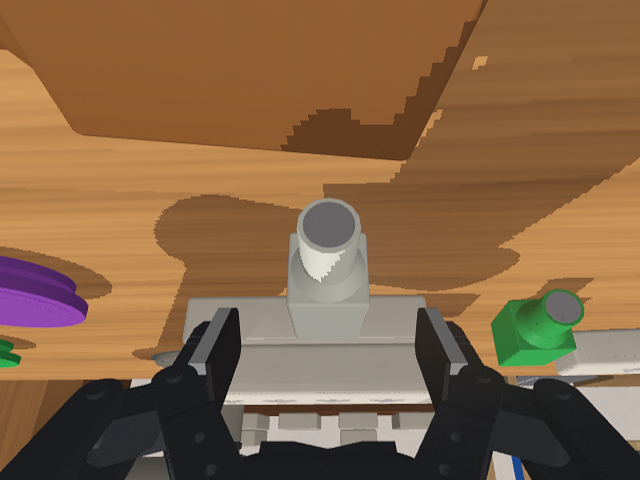

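The wrist picture shows the white vase's mouth at (330,225), centred between the fingers (pads at x≈225 and 430). Joint 3 is at its lower end, so I'll use less tilt.

```bash
python3 - <<'E'
from h import *
G=[.580,-.2477,.028]
rel([(G,pose(-2.3,20),.07),(G,pose(-2.3,20),.0)],0)
E
```

```text
t 2.15 p [ 0.6271 -0.2498  0.0878] tz [-0.699  0.025 -0.714] tx [ 0.714 -0.03  -0.7  ] q [-0.382  1.402  0.037 -0.365  2.414  1.045] F [-0.3  0.6  0. ] gap 0.0698 gf 0.0
[-1.295, -0.029, 2.925, 0.003, 0.426, -0.001]
[1.598, -0.051, 9.299, 0.003, 0.426, -0.001]
```

Request:
drive_tool:
  targets:
    - [7, -1.3, 0, 2.9, 0, 0.43, 0]
    - [7, -1.3, 0, 2.9, 0, 0.43, 0]
    - [7, -1.3, 0, 2.9, 0, 0.43, 0]
    - [7, -1.3, 0, 2.9, 0, 0.43, 0]
    - [7, 1.6, -0.05, 9.3, 0, 0.43, 0]
    - [7, 1.6, -0.05, 9.3, 0, 0.43, 0]
    - [7, 1.6, -0.05, 9.3, 0, 0.43, 0]
    - [7, 1.6, -0.05, 9.3, 0, 0.43, 0]
    - [7, 1.6, -0.05, 9.3, 0, 0.43, 0]
    - [7, 1.6, -0.05, 9.3, 0, 0.43, 0]

```text
time: 3.15
tool_pos: [0.5745, -0.2472, 0.0095]
tcp_rot: [0.985, -0.019, -0.172, -0.002]
contact_force: [-0.4, -0.1, 0.7]
finger_gap: 0.07
grasp_force: 0.0
```

```bash
cat > fit.py <<'E'
from h import *
from scipy.optimize import least_squares
L=[json.loads(l) for l in open('log.txt')]
def fk(x,q):
    r0,h,L1,a,b,d1,d2,L3=x[:8]
    Y=lambda t:R.from_euler('y',t); Z=lambda t:R.from_euler('z',t)
    T=Z(q[0]); p=T.apply([r0,d1,h]); T=T*Y(q[1]); p=p+T.apply([0,0,L1]); T=T*Y(q[2])*Z(sg[0]*q[3])
    p=p+T.apply([b,0,a]); T=T*Y(q[4]); p=p+T.apply([0,d2,L3]); T=T*Z(sg[1]*q[5]); return p,T
best=None
for sg in((1,1),(1,-1),(-1,1),(-1,-1)):
    def f(x):
        o=[]
        for q,p,r in L:
            P,T=fk(x,q); off=R.from_euler('z',x[8]); o+=list((P-p)*10)+list((R.from_quat(r).inv()*(T*off)).as_rotvec())
        o+=list(np.array(x[:8])*1e-3)
        return np.array(o)
    for o in(0,1.5,3.1):
        s=least_squares(f,[.05,.3,.4,.4,0,0,0,.2,o])
        if best is None or s.cost<best[0]: best=(s.cost,s.x,sg)
sg=best[2]; print('fit',best[0],best[1].round(3),sg)
def ik(g,r,b,q0):
    t=np.array(g)+(.019-b)*r.as_matrix()[:,2]; off=R.from_euler('z',best[1][8])
    def f(q):
        P,T=fk(best[1],q);return np.r_[(P-t)*10,(r.inv()*T*off).as_rotvec()]
    lo=[-2.53,-.77,.04,-1,.28,-3.11];hi=[2.53,2.02,2.7,4.14,2.66,3.11]
    s=least_squares(f,np.clip(q0,np.array(lo)+.01,np.array(hi)-.01),bounds=(lo,hi)); return s.x,s.cost
E
python3 - <<'E'
from h import *
G=[.580,-.2477,.028]
rel([(G,pose(-2.3,20),.0)])
import fit
f=.3982;s=.142;q=np.array(fit.L[-1][0])
for a0 in(30,20,10,0):
  for th in(0,30,60,90):
    c,S=np.cos(np.radians(th)),np.sin(np.radians(th))
    G=[f+.028*S+s*c,-.246,.028*c+s*S]
    qq,cost=fit.ik(G,pose(-1,a0-th*.8),0,q);print(a0,th,qq.round(2),round(cost,6))
E
```

```text
t 3.15 p [ 0.5745 -0.2472  0.0095] tz [-0.339  0.01  -0.941] tx [ 0.94  -0.037 -0.339] q [-0.458  0.936  1.122 -0.143  1.402  1.199] F [-0.4 -0.1  0.7] gap 0.07 gf 0.0
[-0.118, 0.026, -0.024, 0.004, -0.003, 0.001]
fit 0.0005206547308967997 [-0.002  0.186  0.479  0.384  0.022  0.038  0.038  0.273  1.571] (1, 1)
30 0 [-0.45  0.96  1.13 -0.21  1.54  1.19] 0.0
30 30 [-0.53  0.66  1.45 -0.06  1.13  1.08] 0.0
30 60 [-0.7   0.4   1.86  0.32  0.67  0.66] 0.0
30 90 [-0.93  0.27  2.36  1.56  0.56 -0.75] 0.0
20 0 [-0.48  0.86  1.28 -0.16  1.32  1.17] 0.0
20 30 [-0.58  0.59  1.59  0.05  0.91  0.98] 0.0
20 60 [-0.76  0.36  2.02  0.73  0.5   0.23] 0.0
20 90 [-0.96  0.32  2.45  1.88  0.74 -1.12] 0.0
10 0 [-0.52  0.78  1.42 -0.09  1.09  1.12] 0.0
10 30 [-0.63  0.53  1.73  0.22  0.68  0.8 ] 0.0
10 60 [-0.79  0.36  2.18  1.38  0.45 -0.44] 0.0
10 90 [-1.    0.4   2.52  2.04  0.97 -1.35] 0.0
0 0 [-0.55  0.71  1.56 -0.    0.86  1.03] 0.0
0 30 [-0.68  0.5   1.89  0.57  0.48  0.43] 0.0
0 60 [-0.79  0.38  2.29  1.89  0.58 -0.96] 0.0
0 90 [-1.04  0.52  2.56  2.1   1.23 -1.52] 0.0
```

Request:
drive_tool:
  targets:
    - [2.5, -0.1, 0, 0, 0, 0, 0]
    - [2.5, -0.1, 0, 0, 0, 0, 0]
    - [2.5, -0.1, 0, 0, 0, 0, 0]
    - [2.5, -0.1, 0, 0, 0, 0, 0]
    - [2.5, -0.1, 0, 0, 0, 0, 0]
    - [2.5, -0.1, 0, 0, 0, 0, 0]
    - [2.5, -0.1, 0, 0, 0, 0, 0]
    - [2.5, -0.1, 0, 0, 0, 0, 0]
    - [2.5, -0.1, 0, 0, 0, 0, 0]
    - [2.5, -0.1, 0, 0, 0, 0, 0]
  grip_force: 35

```text
time: 4.15
tool_pos: [0.5722, -0.2469, 0.009]
tcp_rot: [0.985, -0.019, -0.173, -0.002]
contact_force: [2.5, -0.3, 4.8]
finger_gap: 0.0352
grasp_force: 35.0
```

```bash
python3 - <<'E'
from h import *
G=[.580,-.2477,.028]
rel([([.580-d,-.2477+d*.03,.028],pose(-2.3+1.5*d/.04,20),.0) for d in(.02,.034,.037,.04,.043)])
W=cloud(cap('top'))
p=roi(W,.40,.65,-.30,-.19,.05,.07);b=pr('body',p);print(b.round(3).tolist())
E
```

```text
t 4.15 p [ 0.5722 -0.2469  0.009 ] tz [-0.341  0.011 -0.94 ] tx [ 0.939 -0.037 -0.341] q [-0.459  0.934  1.128 -0.144  1.4    1.198] F [ 2.5 -0.3  4.8] gap 0.0352 gf 35.0
[-1.799, 0.079, 0.527, -0.002, -0.001, -0.012]
[-3.115, 0.097, 1.005, -0.005, -0.001, -0.02]
[-3.397, 0.101, 1.107, -0.006, -0.001, -0.022]
[-3.68, 0.105, 1.209, -0.006, -0.001, -0.024]
[-3.962, 0.109, 1.312, -0.007, -0.001, -0.026]
body 35 [ 0.4884 -0.2673] [0.0093 0.0346] 87.0 zmed 0.0557
[[0.47099998593330383, -0.2709999978542328], [0.5049999952316284, -0.27300000190734863], [0.5059999823570251, -0.2639999985694885], [0.47099998593330383, -0.2619999945163727]]
```

Request:
drive_tool:
  targets:
    - [2.5, -0.6, 0.03, 0.12, 0, 0, -0.005]
    - [2.5, -1.2, 0.05, 0.34, 0, 0, -0.01]
    - [2.5, -1.8, 0.07, 0.55, 0, 0, -0.015]
    - [2.5, -2.4, 0.1, 0.77, 0, 0, -0.02]
    - [2.5, -2.9, 0.1, 0.95, 0, 0, -0.025]
    - [2.5, -3.3, 0.1, 1.1, 0, 0, -0.025]
    - [2.5, -3.55, 0.1, 1.19, 0, 0, -0.025]
    - [2.5, -3.7, 0.1, 1.24, 0, 0, -0.025]
    - [2.5, -3.85, 0.1, 1.3, 0, 0, -0.025]
    - [2.5, -3.95, 0.1, 1.33, 0, 0, -0.025]

```text
time: 5.2
tool_pos: [0.5331, -0.2466, 0.0099]
tcp_rot: [0.985, -0.007, -0.17, -0.004]
contact_force: [12.1, -1.4, -3.8]
finger_gap: 0.035
grasp_force: 34.9
```

```bash
python3 - <<'E'
from h import *
rel([])
f=cap('scene','s2.png');im=f['pixels'][:,:,::-1]
cv2.imwrite('pics/s2c.png',cv2.resize(im[120:280,180:400],None,fx=3,fy=3,interpolation=3))
E
```

```text
t 5.2 p [ 0.5331 -0.2466  0.0099] tz [-0.335  0.01  -0.942] tx [ 0.942 -0.013 -0.335] q [-0.485  0.869  1.273 -0.153  1.312  1.163] F [12.1 -1.4 -3.8] gap 0.035 gf 34.9
```

View pics/s2c.png

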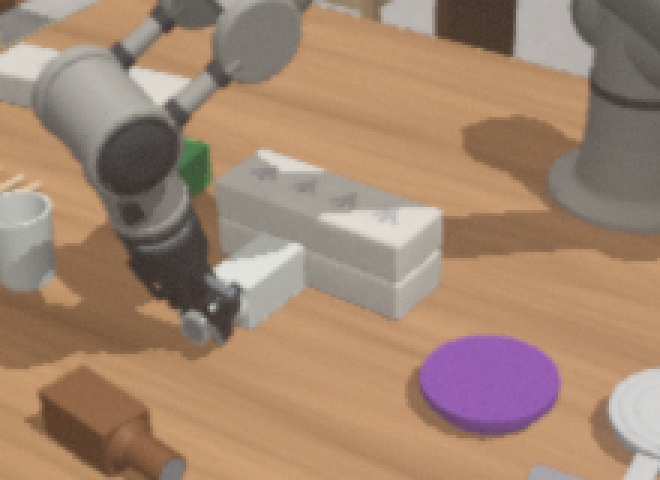

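The crop shows the vase's foot against the stack's face (crop ~290,250) with the gripper on the neck, and Fx = 12 N confirms contact. Next is the tipping path, with the foot's upper edge sliding down the face.

```bash
cat > tip.py <<'E'
from h import *
s=.1413;psi=-.8
def P(th,tot=70.):
    t=np.radians(th);S,c=np.sin(t),np.cos(t);r=pose(psi,20-tot/90*th)
    e=min(th/20,1)*.001
    g=R.from_euler('z',psi,degrees=True).apply([.028*S+s*c+e,0,.028*c+s*S+.7*e])
    return g+.019*r.as_matrix()[:,2],r
def seg(ths,th0):
    p0,r0=P(th0)
    for th in ths:
        p,r=P(th);print(round(th),np.r_[r0.inv().apply(p-p0)*100,(r0.inv()*r).as_rotvec()].round(2).tolist())
if __name__=='__main__':
    for k in range(3): seg(np.arange(30*k+3,30*k+31,3),30*k)
E
python3 tip.py
```

```text
3 [-0.04, 0.0, -0.75, -0.0, 0.04, 0.0]
6 [-0.12, 0.0, -1.48, -0.0, 0.08, 0.0]
9 [-0.23, 0.0, -2.19, -0.0, 0.12, 0.0]
12 [-0.38, 0.0, -2.88, 0.0, 0.16, 0.0]
15 [-0.55, 0.0, -3.54, 0.0, 0.2, 0.0]
18 [-0.76, 0.0, -4.18, 0.0, 0.24, 0.0]
21 [-1.0, 0.0, -4.78, 0.0, 0.29, 0.0]
24 [-1.28, 0.0, -5.34, 0.0, 0.33, 0.0]
27 [-1.59, 0.0, -5.88, 0.0, 0.37, 0.0]
30 [-1.93, 0.0, -6.37, 0.0, 0.41, 0.0]
33 [-0.15, 0.0, -0.57, 0.0, 0.04, 0.0]
36 [-0.34, 0.0, -1.12, 0.0, 0.08, 0.0]
39 [-0.57, 0.0, -1.64, 0.0, 0.12, 0.0]
42 [-0.83, 0.0, -2.14, 0.0, 0.16, 0.0]
45 [-1.13, 0.0, -2.61, 0.0, 0.2, 0.0]
48 [-1.47, 0.0, -3.06, 0.0, 0.24, 0.0]
51 [-1.84, 0.0, -3.47, 0.0, 0.29, 0.0]
54 [-2.24, 0.0, -3.86, 0.0, 0.33, 0.0]
57 [-2.68, 0.0, -4.21, 0.0, 0.37, 0.0]
60 [-3.15, 0.0, -4.54, 0.0, 0.41, 0.0]
63 [-0.34, 0.0, -0.46, 0.0, 0.04, 0.0]
66 [-0.72, 0.0, -0.9, 0.0, 0.08, 0.0]
69 [-1.14, 0.0, -1.33, 0.0, 0.12, 0.0]
72 [-1.59, 0.0, -1.73, -0.0, 0.16, 0.0]
75 [-2.08, 0.0, -2.1, 0.0, 0.2, 0.0]
78 [-2.6, 0.0, -2.45, 0.0, 0.24, 0.0]
81 [-3.16, 0.0, -2.78, 0.0, 0.29, 0.0]
84 [-3.75, 0.0, -3.08, 0.0, 0.33, 0.0]
87 [-4.36, 0.0, -3.35, -0.0, 0.37, 0.0]
90 [-5.0, 0.0, -3.6, -0.0, 0.41, 0.0]
```

Request:
drive_tool:
  targets:
    - [2.5, -0.04, 0, -0.75, 0, 0.04, 0]
    - [2.5, -0.12, 0, -1.48, 0, 0.08, 0]
    - [2.5, -0.23, 0, -2.19, 0, 0.12, 0]
    - [2.5, -0.38, 0, -2.88, 0, 0.16, 0]
    - [2.5, -0.55, 0, -3.54, 0, 0.2, 0]
    - [2.5, -0.76, 0, -4.18, 0, 0.24, 0]
    - [2.5, -1.0, 0, -4.78, 0, 0.29, 0]
    - [2.5, -1.28, 0, -5.34, 0, 0.33, 0]
    - [2.5, -1.59, 0, -5.88, 0, 0.37, 0]
    - [2.5, -1.93, 0, -6.37, 0, 0.41, 0]

```text
time: 6.25
tool_pos: [0.5365, -0.2475, 0.0777]
tcp_rot: [0.999, -0.008, 0.035, -0.002]
contact_force: [10.5, -1.1, -0.7]
finger_gap: 0.0351
grasp_force: 35.3
```

```bash
python3 - <<'E'
from tip import *
p,r=P(30);print('want',p+[.3982,-.2466,0],r.as_matrix()[:,2]);rel([])
E
```

```text
want [ 0.53666064 -0.2485334   0.07663086] [ 5.81391612e-02 -8.11828587e-04 -9.98308158e-01]
t 6.25 p [ 0.5365 -0.2475  0.0777] tz [ 0.069  0.003 -0.998] tx [ 0.997 -0.016  0.069] q [-0.584  0.587  1.588  0.051  0.911  0.973] F [10.5 -1.1 -0.7] gap 0.0351 gf 35.3
```

Right on track, so I continue.

Request:
drive_tool:
  targets:
    - [2.5, -0.15, 0, -0.55, 0, 0.04, 0]
    - [2.5, -0.34, 0, -1.1, 0, 0.08, 0]
    - [2.5, -0.57, 0, -1.62, 0, 0.12, 0]
    - [2.5, -0.83, 0, -2.11, 0, 0.16, 0]
    - [2.5, -1.13, 0, -2.58, 0, 0.2, 0]
    - [2.5, -1.46, 0, -3.02, 0, 0.24, 0]
    - [2.5, -1.82, 0, -3.43, 0, 0.29, 0]
    - [2.5, -2.22, 0, -3.82, 0, 0.33, 0]
    - [2.5, -2.66, 0, -4.17, 0, 0.37, 0]
    - [2.5, -3.13, 0, -4.5, 0, 0.41, 0]

```text
time: 7.25
tool_pos: [0.5002, -0.2466, 0.12]
tcp_rot: [0.972, -0.008, 0.235, -0.001]
contact_force: [3.1, 0.1, -1.9]
finger_gap: 0.035
grasp_force: 35.5
```

```bash
python3 - <<'E'
from tip import *
p,r=P(60);print('want',p+[.3982,-.2466,0],r.as_matrix()[:,2]);rel([])
f=cap('scene','s3.png');im=f['pixels'][:,:,::-1]
cv2.imwrite('pics/s3c.png',cv2.resize(im[80:280,160:380],None,fx=2.7,fy=2.7,interpolation=3))
E
```

```text
want [ 0.50261572 -0.24805801  0.12009037] [ 0.44875543 -0.00626622 -0.89363264]
t 7.25 p [ 0.5002 -0.2466  0.12  ] tz [ 0.457 -0.002 -0.89 ] tx [ 0.89  -0.016  0.457] q [-0.78   0.372  1.96   0.652  0.556  0.29 ] F [ 3.1  0.1 -1.9] gap 0.035 gf 35.5
```

View pics/s3c.png

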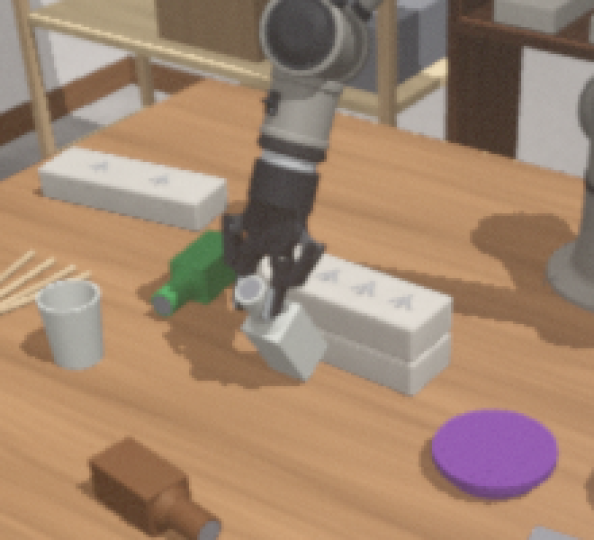

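The crop shows the vase tilted up, its foot wedged between bench and stack (crop ~300,360) and its neck held (255,290). I continue to upright.

Request:
drive_tool:
  targets:
    - [2.5, -0.32, 0, -0.44, 0, 0.04, 0]
    - [2.5, -0.7, 0, -0.88, 0, 0.08, 0]
    - [2.5, -1.1, 0, -1.3, 0, 0.12, 0]
    - [2.5, -1.55, 0, -1.7, 0, 0.16, 0]
    - [2.5, -2.02, 0, -2.06, 0, 0.2, 0]
    - [2.5, -2.54, 0, -2.4, 0, 0.24, 0]
    - [2.5, -3.1, 0, -2.72, 0, 0.29, 0]
    - [2.5, -3.65, 0, -3.02, 0, 0.33, 0]
    - [2.5, -4.25, 0, -3.28, 0, 0.37, 0]
    - [2.5, -4.85, 0, -3.52, 0, 0.41, 0]

```text
time: 8.3
tool_pos: [0.441, -0.2453, 0.1291]
tcp_rot: [0.904, -0.008, 0.428, -0.0]
contact_force: [2.7, 0.5, -1.8]
finger_gap: 0.0348
grasp_force: 36.3
```

```bash
python3 - <<'E'
from tip import *
p,r=P(90);print('want',p+[.3982,-.2466,0],r.as_matrix()[:,2]);rel([])
f=cap('scene','s4.png');im=f['pixels'][:,:,::-1]
cv2.imwrite('pics/s4c.png',cv2.resize(im[80:280,160:380],None,fx=2.7,fy=2.7,interpolation=3))
E
```

```text
want [ 0.4417506  -0.24720812  0.12978704] [ 0.76596977 -0.01069565 -0.64278761]
t 8.3 p [ 0.441  -0.2453  0.1291] tz [ 0.773 -0.006 -0.634] tx [ 0.634 -0.014  0.773] q [-1.132  0.383  2.33   1.629  0.774 -0.996] F [ 2.7  0.5 -1.8] gap 0.0348 gf 36.3
```

View pics/s4c.png

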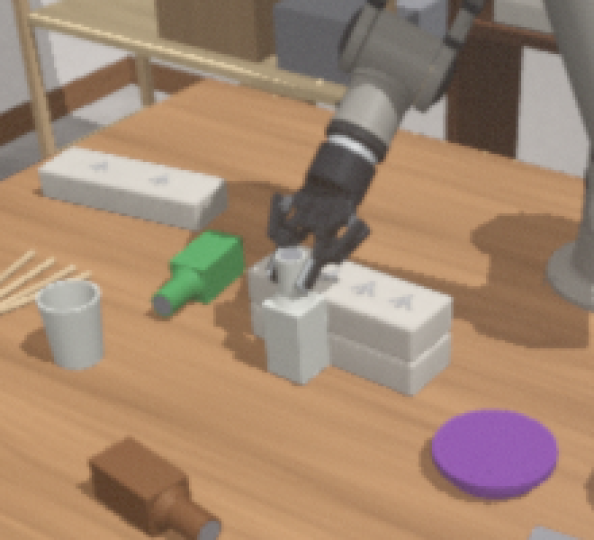

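The crop shows the vase standing practically upright against the stack (crop ~297,330). I release gently.

Request:
drive_tool:
  targets:
    - [3.4, 0, 0, 0, 0, 0, 0]
    - [3.6, 0, 0, 0, 0, 0, 0]
    - [3.8, 0, 0, 0, 0, 0, 0]
    - [4.2, 0, 0, 0, 0, 0, 0]
    - [5, 0, 0, 0, 0, 0, 0]
    - [6, 0, 0, 0, 0, 0, 0]
    - [7, 0, 0, 0, 0, 0, 0]
    - [8, 0, 0, 0, 0, 0, 0]
    - [8, 0, 0, 0, 0, 0, 0]
    - [8, 0, 0, 0, 0, 0, 0]
  grip_force: 20

```text
time: 9.35
tool_pos: [0.4406, -0.2455, 0.1285]
tcp_rot: [0.904, -0.008, 0.426, 0.0]
contact_force: [-0.5, -0.4, 0.1]
finger_gap: 0.0796
grasp_force: 0.0
```

```bash
python3 - <<'E'
from h import *
G=[.4262,-.246,.142]
rel([(G,pose(-.8,-50),.09)])
W=cloud(cap('scene'))
p=roi(W,.39,.5,-.3,-.19,.115,.18);print('neck',len(p),p.mean(0),p.max(0),p.min(0))
E
```

```text
t 9.35 p [ 0.4406 -0.2455  0.1285] tz [ 0.771 -0.008 -0.636] tx [ 0.636 -0.015  0.771] q [-1.131  0.383  2.33   1.628  0.77  -0.994] F [-0.5 -0.4  0.1] gap 0.0796 gf 0.0
[0.187, 0.035, -9.074, -0.003, -0.009, -0.006]
neck 410 [ 0.42565517 -0.24186842  0.15258916] [ 0.44987892 -0.1904839   0.17980303] [ 0.39022754 -0.29980385  0.11525876]
```

```bash
python3 - <<'E'
from h import *
G=[.4262,-.246,.142]
rel([(G,pose(-.8,-50),.11),(np.array(G)+[-.05,0,0],pose(-.8,-20),.14),(G,pose(-.8,0),.12)],0)
E
```

```text
t 9.4 p [ 0.4406 -0.2455  0.1285] tz [ 0.771 -0.008 -0.636] tx [ 0.636 -0.015  0.771] q [-1.131  0.383  2.33   1.628  0.77  -0.994] F [ 0.5 -0.7  0.4] gap 0.0802 gf 0.0
[0.203, 0.03, -11.073, -0.003, -0.009, -0.006]
[3.084, 0.065, -16.258, -0.005, -0.532, -0.005]
[7.918, -0.008, -8.399, -0.006, -0.881, -0.004]
```

Request:
drive_tool:
  targets:
    - [8, 0.1, 0, -4, 0, 0, 0]
    - [8, 0.1, 0, -8, 0, 0, 0]
    - [8, 0.2, 0, -11, 0, 0, 0]
    - [8, 1, 0, -13, 0, -0.14, 0]
    - [8, 2, 0, -15, 0, -0.28, 0]
    - [8, 3, 0, -16.2, 0, -0.4, 0]
    - [8, 3.1, 0, -16.2, 0, -0.53, 0]
    - [8, 5.5, 0, -12.3, 0, -0.66, 0]
    - [8, 7.9, 0, -8.4, 0, -0.78, 0]
    - [8, 7.9, 0, -8.4, 0, -0.88, 0]

```text
time: 10.4
tool_pos: [0.4271, -0.2464, 0.2436]
tcp_rot: [0.998, -0.008, 0.058, -0.005]
contact_force: [0.3, -1.1, -0.9]
finger_gap: 0.08
grasp_force: 0.0
```

```bash
python3 - <<'E'
from h import *
f=cap('top');W=cloud(f);g=cap('scene','s5.png');V=cloud(g)
for w in(W,V):
    p=roi(w,.40,.46,-.3,-.2,.15,.17);print('mouth',len(p),np.median(p,0),p.min(0),p.max(0))
    p=roi(w,.405,.5,-.3,-.19,.09,.103);print('shoulder',len(p),p.min(0) if len(p) else 0,p.max(0) if len(p) else 0)
G=[.4262,-.246,.142]
rel([(G,pose(-.8,0),.0)])
im=g['pixels'][:,:,::-1]
cv2.imwrite('pics/s5c.png',cv2.resize(im[80:280,160:380],None,fx=2.7,fy=2.7,interpolation=3))
E
```

```text
mouth 5 [ 0.41610408 -0.23204174  0.15373029] [ 0.41327811 -0.23335193  0.15065251] [ 0.43725095 -0.230157    0.15968181]
shoulder 29 [ 0.40524428 -0.24303299  0.09195478] [ 0.45284629 -0.21601123  0.10225003]
mouth 93 [ 0.43369694 -0.2403958   0.16239417] [ 0.4083987  -0.26468111  0.15021255] [ 0.44712825 -0.22747378  0.16788353]
shoulder 93 [ 0.40533265 -0.27479223  0.09024672] [ 0.46096666 -0.21399699  0.10285906]
t 10.5 p [ 0.4316 -0.2446  0.2412] tz [ 0.116  0.014 -0.993] tx [ 0.993 -0.007  0.116] q [-0.727  0.229  1.661  0.096  1.175  0.817] F [-0.1  0.4 -0.5] gap 0.0798 gf 0.0
[-1.91, 0.32, 11.675, -0.016, -0.117, 0.007]
```

View pics/s5c.png

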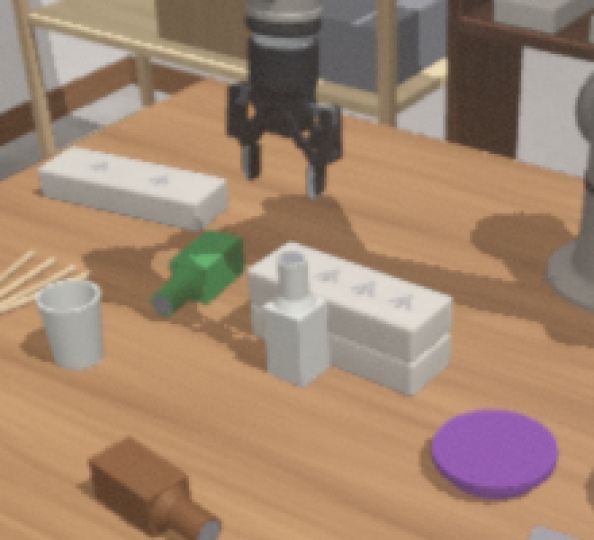

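The crop shows the vase standing alone next to the stack (crop ~297,330), with the gripper clear above it. Now I regrasp from above.

Request:
drive_tool:
  targets:
    - [8, -0.7, 0.3, 1, 0, -0.12, 0]
    - [8, -1.1, 0.3, 3, 0, -0.12, 0]
    - [8, -1.1, 0.3, 4.7, 0, -0.12, 0]
    - [8, -1.1, 0.3, 4.7, -0.01, -0.12, 0]
    - [8, -1.4, 0.3, 7, -0.01, -0.12, 0]
    - [8, -1.6, 0.3, 9, -0.01, -0.12, 0]
    - [8, -1.8, 0.3, 11, -0.01, -0.12, 0]
    - [8, -1.9, 0.3, 11.6, -0.01, -0.12, 0]
    - [8, -1.9, 0.3, 11.6, -0.01, -0.12, 0]
    - [8, -1.9, 0.3, 11.6, -0.01, -0.12, 0]

```text
time: 11.5
tool_pos: [0.4215, -0.2478, 0.1266]
tcp_rot: [1.0, -0.007, 0.001, -0.002]
contact_force: [0.0, 0.0, 0.2]
finger_gap: 0.08
grasp_force: 0.0
```

Request:
drive_tool:
  targets:
    - [2.5, 0, 0, 0, 0, 0, 0]
    - [2.5, 0, 0, 0, 0, 0, 0]
    - [2.5, 0, 0, 0, 0, 0, 0]
    - [2.5, 0, 0, 0, 0, 0, 0]
    - [2.5, 0, 0, 0, 0, 0, 0]
    - [2.5, 0, 0, 0, 0, 0, 0]
    - [2.5, 0, 0, 0, 0, 0, 0]
    - [2.5, 0, 0, 0, 0, 0, 0]
    - [2.5, 0, 0, 0, 0, 0, 0]
    - [2.5, 0, 0, 0, 0, 0, 0]
  grip_force: 40

```text
time: 12.5
tool_pos: [0.4214, -0.247, 0.126]
tcp_rot: [1.0, -0.006, 0.001, -0.002]
contact_force: [0.4, 2.1, 5.8]
finger_gap: 0.0354
grasp_force: 39.6
```

```bash
python3 - <<'E'
from h import *
rel([([.4262,-.246,.272],pose(-.8,0),0),([.470,-.1,.272],pose(20,0),0),([.411,.2345,.272],pose(50,0),0)])
import fit
q=np.array(fit.L[-1][0])
for y,psi in((-.2,0),(0,20),(.2345,50)):
  qq,c=fit.ik([.42,y,.272],pose(psi,0),0,q);print(qq.round(2),round(c,6))
E
```

```text
t 12.5 p [ 0.4214 -0.247   0.126 ] tz [ 0.001  0.005 -1.   ] tx [ 1.    -0.013  0.001] q [-0.69   0.394  1.77   0.005  0.979  0.89 ] F [0.4 2.1 5.8] gap 0.0354 gf 39.6
[0.492, -0.171, -12.7, -0.005, -0.001, 0.001]
[4.685, -14.825, -12.623, -0.005, -0.002, -0.362]
[-1.643, -48.197, -12.466, -0.004, -0.003, -0.885]
fit 0.05481860421769163 [-0.009  0.176  0.498  0.376  0.025  0.08  -0.005  0.277  1.571] (1, 1)
[-0.61  0.23  1.63 -0.    1.28  0.96] 0.0
[-0.18  0.14  1.74 -0.    1.26  1.04] 0.0
[0.35 0.26 1.59 0.   1.29 1.05] 0.0
```

Request:
drive_tool:
  targets:
    - [2.5, 0, 0, -0.3, 0, 0, 0]
    - [2.5, 0, 0, -0.9, 0, 0, 0]
    - [2.5, 0, 0, -2.2, 0, 0, 0]
    - [2.5, 0, 0, -4, 0, 0, 0]
    - [2.5, 0, 0, -6, 0, 0, 0]
    - [2.5, 0, 0, -8, 0, 0, 0]
    - [2.5, 0, 0, -10, 0, 0, 0]
    - [2.5, 0, 0, -11.6, 0, 0, 0]
    - [2.5, 0, 0, -12.5, 0, 0, 0]
    - [2.5, 0, 0, -12.5, 0, 0, 0]

```text
time: 13.5
tool_pos: [0.4213, -0.2482, 0.2513]
tcp_rot: [1.0, -0.006, 0.001, -0.002]
contact_force: [0.1, -0.5, -3.3]
finger_gap: 0.0349
grasp_force: 40.7
```

```bash
python3 - <<'E'
from h import *
rel([([.455,-.1,.272],pose(17,0),0),([.455,0,.272],pose(30,0),0)],0)
E
```

```text
t 13.5 p [ 0.4213 -0.2482  0.2513] tz [ 0.002  0.003 -1.   ] tx [ 1.    -0.013  0.002] q [-0.692  0.26   1.584  0.004  1.298  0.891] F [ 0.1 -0.5 -3.3] gap 0.0349 gf 40.7
[3.179, -14.86, -0.108, -0.003, -0.002, -0.31]
[3.051, -24.859, -0.073, -0.003, -0.003, -0.536]
```

Request:
drive_tool:
  targets:
    - [2.5, 0.2, -1, 0, 0, 0, -0.02]
    - [2.5, 0.7, -3, 0, 0, 0, -0.06]
    - [2.5, 1.2, -5.5, 0, 0, 0, -0.12]
    - [2.5, 1.8, -8.5, 0, 0, 0, -0.18]
    - [2.5, 2.4, -11.5, 0, 0, 0, -0.25]
    - [2.5, 2.8, -14.5, 0, 0, 0, -0.31]
    - [2.5, 3, -17.5, 0, 0, 0, -0.37]
    - [2.5, 3, -20.5, 0, 0, 0, -0.44]
    - [2.5, 3, -23, 0, 0, 0, -0.5]
    - [2.5, 3, -25, 0, 0, 0, -0.54]

```text
time: 14.5
tool_pos: [0.4532, 0.0039, 0.2505]
tcp_rot: [0.965, 0.263, -0.0, -0.003]
contact_force: [0.2, -0.2, -3.2]
finger_gap: 0.0352
grasp_force: 40.8
```

```bash
python3 - <<'E'
from h import *
rel([([.411,.2345,.272],pose(55,0),0)])
E
```

```text
t 14.5 p [0.4532 0.0039 0.2505] tz [-0.002  0.006 -1.   ] tx [0.862 0.507 0.001] q [-0.164  0.195  1.673  0.005  1.277  0.873] F [ 0.2 -0.2 -3.2] gap 0.0352 gf 40.8
[8.042, -22.019, -0.114, -0.006, -0.002, -0.429]
```

Request:
drive_tool:
  targets:
    - [2.5, 0.5, -1.5, 0, 0, 0, -0.03]
    - [2.5, 1.2, -4, 0, 0, 0, -0.08]
    - [2.5, 2.2, -7, 0, 0, 0, -0.14]
    - [2.5, 3.3, -10, 0, 0, 0, -0.2]
    - [2.5, 4.5, -13, 0, 0, 0, -0.26]
    - [2.5, 5.7, -16, 0, 0, 0, -0.32]
    - [2.5, 6.7, -19, 0, 0, 0, -0.37]
    - [2.5, 7.3, -21, 0, 0, 0, -0.41]
    - [2.5, 7.6, -22, 0, 0, 0, -0.43]
    - [2.5, 7.6, -22, 0, 0, 0, -0.43]

```text
time: 15.5
tool_pos: [0.4083, 0.2309, 0.2519]
tcp_rot: [0.887, 0.462, 0.0, -0.002]
contact_force: [1.7, -0.7, -3.8]
finger_gap: 0.0349
grasp_force: 40.9
```

```bash
python3 - <<'E'
from h import *
rel([([.411,.2345,.175],pose(55,0),0)])
for n in('top','scene'):
    w=cloud(cap(n)); s=0 if n=='top' else .003
    for z0,z1 in((.12,.155),(.155,.19),(.19,.215)):
        p=roi(w,.33,.50,.14,.33,z0+s,z1+s); 
        if len(p)>8: print(n,z0,len(p),p.min(0).round(4),p.max(0).round(4),pr('r',p) is None)
g=dict(np.load('/tmp/scene.npz'))
im=g['pixels'][:,:,::-1]
cv2.imwrite('pics/s6.png',im[100:400,250:550])
E
```

```text
t 15.5 p [0.4083 0.2309 0.2519] tz [-0.001  0.004 -1.   ] tx [0.574 0.819 0.003] q [0.348 0.222 1.634 0.005 1.286 0.958] F [ 1.7 -0.7 -3.8] gap 0.0349 gf 40.9
[0.419, 0.049, 9.589, -0.003, -0.003, -0.0]
r 25 [0.4106 0.209 ] [0.0463 0.0211] 3.72 zmed 0.141
top 0.12 25 [0.3868 0.1988 0.1299] [0.433  0.221  0.1545] False
r 34 [0.4053 0.2054] [0.0096 0.0334] 73.74 zmed 0.1733
top 0.155 34 [0.3906 0.1979 0.1551] [0.4227 0.2147 0.1872] False
r 19 [0.4124 0.2057] [0.0361 0.0162] 3.24 zmed 0.1991
top 0.19 19 [0.3939 0.1977 0.1901] [0.4299 0.2148 0.2143] False
r 220 [0.4302 0.2368] [0.0428 0.0765] 9.25 zmed 0.1442
scene 0.12 220 [0.403  0.1956 0.1283] [0.4512 0.2716 0.158 ] False
r 310 [0.431  0.2369] [0.0425 0.0765] 9.4 zmed 0.1761
scene 0.155 310 [0.4039 0.1961 0.158 ] [0.4516 0.2716 0.193 ] False
r 225 [0.429  0.2371] [0.0427 0.0761] 13.38 zmed 0.206
scene 0.19 225 [0.3994 0.1951 0.193 ] [0.45   0.2712 0.2179] False
```

View pics/s6.png

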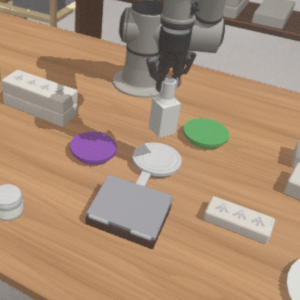

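The view shows the vase hanging upright over the wheel (vase at ~165,115, wheel at 157,160 in the crop). Its measured centre is within about 1 mm of the wheel's, so I lower it.

Request:
drive_tool:
  targets:
    - [2.5, 0, 0, 1, 0, 0, 0]
    - [2.5, 0, 0, 2.5, 0, 0, 0]
    - [2.5, 0, 0, 4.2, 0, 0, 0]
    - [2.5, 0, 0, 6, 0, 0, 0]
    - [2.5, 0, 0, 7.5, 0, 0, 0]
    - [2.5, 0, 0, 8.3, 0, 0, 0]
    - [2.5, 0, 0, 8.8, 0, 0, 0]
    - [2.5, 0, 0, 9.1, 0, 0, 0]
    - [2.5, 0, 0, 9.3, 0, 0, 0]
    - [2.5, 0, 0, 9.4, 0, 0, 0]

```text
time: 16.6
tool_pos: [0.4096, 0.2306, 0.159]
tcp_rot: [0.888, 0.461, 0.002, -0.002]
contact_force: [0.2, -0.1, -2.9]
finger_gap: 0.0354
grasp_force: 40.8
```

Request:
drive_tool:
  targets:
    - [2.5, 0, 0, 0.02, 0, 0, 0]
    - [2.5, 0, 0, 0.05, 0, 0, 0]
    - [2.5, 0, 0, 0.08, 0, 0, 0]
    - [2.5, 0, 0, 0.1, 0, 0, 0]
    - [2.5, 0, 0, 0.13, 0, 0, 0]
    - [2.5, 0, 0, 0.15, 0, 0, 0]
    - [2.5, 0, 0, 0.17, 0, 0, 0]
    - [2.5, 0, 0, 0.2, 0, 0, 0]
    - [2.5, 0, 0, 0.2, 0, 0, 0]
    - [2.5, 0, 0, 0.2, 0, 0, 0]

```text
time: 17.6
tool_pos: [0.4093, 0.2305, 0.1567]
tcp_rot: [0.888, 0.461, 0.001, -0.002]
contact_force: [-0.8, -0.4, -3.1]
finger_gap: 0.0356
grasp_force: 40.8
```

Not down yet (Fz still carries the weight), so I creep further.

Request:
drive_tool:
  targets:
    - [2.5, 0, 0, 0.03, 0, 0, 0]
    - [2.5, 0, 0, 0.06, 0, 0, 0]
    - [2.5, 0, 0, 0.09, 0, 0, 0]
    - [2.5, 0, 0, 0.12, 0, 0, 0]
    - [2.5, 0, 0, 0.15, 0, 0, 0]
    - [2.5, 0, 0, 0.18, 0, 0, 0]
    - [2.5, 0, 0, 0.2, 0, 0, 0]
    - [2.5, 0, 0, 0.2, 0, 0, 0]
    - [2.5, 0, 0, 0.2, 0, 0, 0]
    - [2.5, 0, 0, 0.2, 0, 0, 0]

```text
time: 18.6
tool_pos: [0.4097, 0.231, 0.1559]
tcp_rot: [0.888, 0.461, 0.002, -0.002]
contact_force: [-3.2, 0.9, 8.9]
finger_gap: 0.035
grasp_force: 42.0
```

Request:
drive_tool:
  targets:
    - [2.5, 0, 0, -0.08, 0, 0, 0]
    - [3.4, 0, 0, -0.08, 0, 0, 0]
    - [3.6, 0, 0, -0.08, 0, 0, 0]
    - [3.8, 0, 0, -0.08, 0, 0, 0]
    - [4.2, 0, 0, -0.08, 0, 0, 0]
    - [5, 0, 0, -0.08, 0, 0, 0]
    - [6, 0, 0, -0.08, 0, 0, 0]
    - [7, 0, 0, -0.08, 0, 0, 0]
    - [8, 0, 0, -0.08, 0, 0, 0]
    - [8, 0, 0, -0.08, 0, 0, 0]
  grip_force: 20

```text
time: 19.6
tool_pos: [0.4094, 0.2305, 0.1555]
tcp_rot: [0.888, 0.461, 0.001, -0.002]
contact_force: [0.4, -0.1, -0.0]
finger_gap: 0.0804
grasp_force: 0.0
```

Request:
drive_tool:
  targets:
    - [8, 0, 0, -1, 0, 0, 0]
    - [8, 0, 0, -3, 0, 0, 0]
    - [8, 0, 0, -6, 0, 0, 0]
    - [8, 0, 0, -9, 0, 0, 0]
    - [8, 0, 0, -12, 0, 0, 0]
    - [8, 0, 0, -14, 0, 0, 0]
    - [8, 0, 0, -14, 0, 0, 0]
    - [8, 0, 0, -14, 0, 0, 0]
    - [8, 0, 0, -14, 0, 0, 0]
    - [8, 0, 0, -14, 0, 0, 0]

```text
time: 20.6
tool_pos: [0.4088, 0.2297, 0.2944]
tcp_rot: [0.888, 0.461, 0.0, -0.002]
contact_force: [-1.0, 0.2, 0.1]
finger_gap: 0.0799
grasp_force: 0.0
```

```bash
python3 - <<'E'
from h import *
for n in('top','scene'):
    w=cloud(cap(n)); s=0 if n=='top' else .003
    for z0,z1 in((.05,.125),(.15,.185),(.185,.2)):
        p=roi(w,.33,.50,.14,.33,z0+s,z1+s)
        if len(p)>8: print(n,z0,len(p),p.min(0).round(4),p.max(0).round(4))
h=np.array([.7085,.2596,.033]); u=R.from_euler('z',4.9,degrees=True).apply([-1,0,0])
g=lambda th: h+.18*(np.cos(th)*u+np.sin(th)*np.array([0,0,1]))
print('tongue grip',g(.092))
rel([(g(.092)+[0,0,.1],pose(4.9,-5),0),(g(.092),pose(4.9,-5),0)])
import fit
q=np.array(fit.L[-1][0])
for a0 in(-5,0,-15):
  for th in(.092,.4,.75,1.05):
    qq,c=fit.ik(g(th),pose(4.9,a0+np.degrees(th-.092)),0,q);print(a0,th,qq.round(2),round(c,6))
E
```

```text
top 0.05 111 [0.3729 0.1975 0.0501] [0.4472 0.2391 0.125 ]
top 0.15 30 [0.3936 0.2168 0.152 ] [0.4248 0.2256 0.1846]
top 0.185 11 [0.4012 0.2176 0.1851] [0.4224 0.2254 0.1968]
scene 0.05 577 [0.4022 0.1963 0.0532] [0.4524 0.272  0.1279]
scene 0.15 141 [0.4054 0.2175 0.153 ] [0.4329 0.253  0.1878]
scene 0.185 99 [0.3907 0.2167 0.1882] [0.4309 0.253  0.1964]
tongue grip [0.52991629 0.24428998 0.04953665]
t 20.7 p [0.409  0.2298 0.2947] tz [-0.001  0.004 -1.   ] tx [0.576 0.818 0.003] q [0.345 0.192 1.553 0.004 1.396 0.958] F [-0.3  0.1 -0.7] gap 0.08 gf 0.0
[8.207, 9.232, 16.406, -0.042, 0.08, 0.871]
[8.177, 9.265, 26.406, -0.042, 0.08, 0.871]
fit 0.06132836258543047 [-1.000e-03  1.790e-01  4.890e-01  3.750e-01  2.800e-02  8.100e-02
 -6.000e-03  2.710e-01  1.571e+00] (1, 1)
-5 0.092 [ 0.31  0.65  1.64 -0.03  0.77  1.82] 0.0
-5 0.4 [0.28 0.72 1.32 0.04 1.32 1.75] 0.0
-5 0.75 [0.25 0.94 0.83 0.09 1.94 1.74] 0.0
-5 1.05 [0.22 1.31 0.04 0.23 2.62 1.86] 0.00048
0 0.092 [ 0.3   0.68  1.58 -0.    0.89  1.79] 0.0
0 0.4 [0.27 0.77 1.25 0.06 1.43 1.74] 0.0
0 0.75 [0.24 0.99 0.75 0.11 2.05 1.75] 0.0
0 1.05 [0.21 1.32 0.04 0.29 2.65 1.9 ] 0.003985
-15 0.092 [ 0.34  0.6   1.77 -0.13  0.52  1.93] 0.0
-15 0.4 [0.29 0.65 1.46 0.01 1.08 1.77] 0.0
-15 0.75 [0.26 0.83 0.99 0.07 1.71 1.74] 0.0
-15 1.05 [0.23 1.15 0.34 0.13 2.34 1.78] 0.0
```

The vase is centred on the wheel (neck centre ≈ (0.411, 0.235)). Next is the lid: over the tongue first, then down.

Request:
drive_tool:
  targets:
    - [6, 2, 2.2, 0, 0, 0, 0.12]
    - [6, 4, 4.5, 0, 0, 0, 0.26]
    - [6, 6, 6.8, 0, 0, 0, 0.4]
    - [6, 8.2, 9.2, 0, 0, 0, 0.54]
    - [6, 8.2, 9.2, 0, 0, 0, 0.68]
    - [6, 8.2, 9.2, 0, 0, 0, 0.8]
    - [6, 8.2, 9.2, 2, 0, 0, 0.87]
    - [6, 8.2, 9.2, 6, 0, 0, 0.87]
    - [6, 8.2, 9.2, 11, 0, 0, 0.87]
    - [6, 8.2, 9.2, 15, 0, 0, 0.87]

```text
time: 21.7
tool_pos: [0.5308, 0.2443, 0.1428]
tcp_rot: [0.999, 0.044, -0.001, -0.002]
contact_force: [-0.0, 0.2, -0.8]
finger_gap: 0.0599
grasp_force: 0.0
```

```bash
cat > lid.py <<'E'
from h import *
h=np.array([.7085,.2596,.033]); u=R.from_euler('z',4.9,degrees=True).apply([-1,0,0])
g=lambda th: h+.18*(np.cos(th)*u+np.sin(th)*np.array([0,0,1]))
E
python3 - <<'E'
from lid import *
f=cap('wrist','w2.png')
rel([(g(.092),pose(4.9,0),.05),(g(.092),pose(4.9,0),0)])
E
```

```text
t 21.75 p [0.5274 0.2432 0.1361] tz [-0.013  0.001 -1.   ] tx [ 0.996  0.087 -0.012] q [0.298 0.536 1.489 0.005 1.128 1.779] F [-3.2 -0.4 -5.4] gap 0.0598 gf 0.0
[0.331, -0.073, 5.558, -0.002, 0.012, 0.001]
[0.393, -0.063, 10.557, -0.002, 0.012, 0.001]
```

View pics/w2.png

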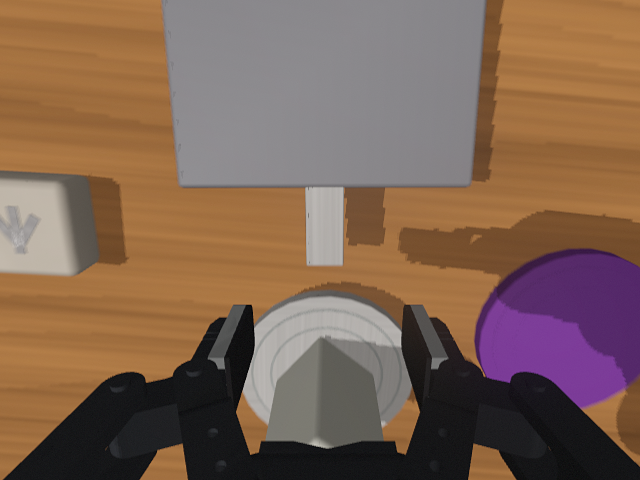

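The wrist view shows the tongue at (325,225), centred between the fingers, with the vase standing below at (325,400). I lower part-way and let the arm settle.

Request:
drive_tool:
  targets:
    - [6, 0, 0, 1, 0, 0.01, 0]
    - [6, 0, 0, 2.5, 0, 0.01, 0]
    - [6, 0, 0, 4, 0, 0.01, 0]
    - [6, 0, 0, 5.5, 0, 0.01, 0]
    - [6, 0, 0, 6.5, 0, 0.01, 0]
    - [6, 0, 0, 6.5, 0, 0.01, 0]
    - [6, 0, 0, 6.5, 0, 0.01, 0]
    - [6, 0, 0, 6.5, 0, 0.01, 0]
    - [6, 0, 0, 6.5, 0, 0.01, 0]
    - [6, 0, 0, 6.5, 0, 0.01, 0]

```text
time: 22.75
tool_pos: [0.5321, 0.245, 0.0812]
tcp_rot: [0.999, 0.044, 0.006, -0.003]
contact_force: [-0.1, -0.5, 0.5]
finger_gap: 0.0597
grasp_force: 0.0
```

```bash
python3 - <<'E'
from lid import *
rel([(g(.092),pose(4.9,0),0)])
E
```

```text
t 22.75 p [0.5321 0.245  0.0812] tz [ 0.011  0.006 -1.   ] tx [0.996 0.087 0.012] q [0.3   0.597 1.553 0.003 0.979 1.782] F [-0.1 -0.5  0.5] gap 0.0597 gf 0.0
[-0.28, 0.082, 5.062, -0.005, -0.012, 0.002]
```

Request:
drive_tool:
  targets:
    - [6, -0.1, 0.05, 1.2, 0, -0.01, 0]
    - [6, -0.2, 0.05, 2.5, 0, -0.01, 0]
    - [6, -0.25, 0.05, 3.8, 0, -0.01, 0]
    - [6, -0.25, 0.05, 4.8, 0, -0.01, 0]
    - [6, -0.25, 0.05, 5, 0, -0.01, 0]
    - [6, -0.25, 0.05, 5, 0, -0.01, 0]
    - [6, -0.25, 0.05, 5, 0, -0.01, 0]
    - [6, -0.25, 0.05, 5, 0, -0.01, 0]
    - [6, -0.25, 0.05, 5, 0, -0.01, 0]
    - [6, -0.25, 0.05, 5, 0, -0.01, 0]

```text
time: 23.75
tool_pos: [0.5301, 0.2446, 0.031]
tcp_rot: [0.999, 0.044, 0.001, -0.002]
contact_force: [0.1, -0.3, -0.5]
finger_gap: 0.0603
grasp_force: 0.0
```

Request:
drive_tool:
  targets:
    - [1.5, 0, 0, 0, 0, 0, 0]
    - [1.5, 0, 0, 0, 0, 0, 0]
    - [1.5, 0, 0, 0, 0, 0, 0]
    - [1.5, 0, 0, 0, 0, 0, 0]
    - [1.5, 0, 0, 0, 0, 0, 0]
    - [1.5, 0, 0, 0, 0, 0, 0]
    - [1.5, 0, 0, 0, 0, 0, 0]
    - [1.5, 0, 0, 0, 0, 0, 0]
    - [1.5, 0, 0, 0, 0, 0, 0]
    - [1.5, 0, 0, 0, 0, 0, 0]
  grip_force: 40

```text
time: 24.75
tool_pos: [0.5297, 0.2466, 0.0309]
tcp_rot: [0.999, 0.044, 0.001, -0.004]
contact_force: [-0.9, 10.2, -0.1]
finger_gap: 0.0232
grasp_force: 41.2
```

```bash
python3 - <<'E'
from lid import *
rel([(g(.092),pose(4.9,0),0)])
def P(th):
    r=pose(4.9,34*(th-.092)/.96); return g(th)+.019*r.as_matrix()[:,2],r
ths=np.linspace(.092,1.055,21)
for k in(0,10):
    p0,r0=P(ths[k])
    for th in ths[k+1:k+11]:
        p,r=P(th);print(round(th,3),np.r_[r0.inv().apply(p-p0)*100,(r0.inv()*r).as_rotvec()].round(2).tolist())
import fit
q=np.array(fit.L[-1][0])
for th in ths[::5]: print(fit.ik(g(th),P(th)[1],0,q)[0].round(2))
E
```

```text
t 24.75 p [0.5297 0.2466 0.0309] tz [ 0.001  0.008 -1.   ] tx [0.996 0.087 0.002] q [0.301 0.667 1.588 0.009 0.883 1.779] F [-0.9 10.2 -0.1] gap 0.0232 gf 41.2
[0.002, 0.236, 0.031, -0.008, -0.002, 0.002]
0.14 [0.04, 0.0, -0.86, 0.0, -0.03, -0.0]
0.188 [0.13, -0.0, -1.72, 0.0, -0.06, -0.0]
0.236 [0.26, 0.0, -2.57, 0.0, -0.09, -0.0]
0.285 [0.42, 0.0, -3.41, 0.0, -0.12, -0.0]
0.333 [0.63, 0.0, -4.25, 0.0, -0.15, -0.0]
0.381 [0.88, 0.0, -5.07, -0.0, -0.18, -0.0]
0.429 [1.16, 0.0, -5.88, 0.0, -0.21, -0.0]
0.477 [1.49, 0.0, -6.67, 0.0, -0.24, -0.0]
0.525 [1.85, -0.0, -7.44, 0.0, -0.27, -0.0]
0.574 [2.25, 0.0, -8.2, 0.0, -0.3, -0.0]
0.622 [0.2, -0.0, -0.83, 0.0, -0.03, 0.0]
0.67 [0.44, -0.0, -1.65, 0.0, -0.06, -0.0]
0.718 [0.72, -0.0, -2.45, 0.0, -0.09, -0.0]
0.766 [1.03, -0.0, -3.24, -0.0, -0.12, -0.0]
0.814 [1.39, 0.0, -4.01, -0.0, -0.15, -0.0]
0.862 [1.78, -0.0, -4.76, 0.0, -0.18, -0.0]
0.911 [2.2, 0.0, -5.49, 0.0, -0.21, -0.0]
0.959 [2.66, -0.0, -6.2, 0.0, -0.24, -0.0]
1.007 [3.16, -0.0, -6.89, -0.0, -0.27, -0.0]
1.055 [3.68, 0.0, -7.55, -0.0, -0.3, -0.0]
fit 0.06458655264722489 [-0.002  0.178  0.491  0.375  0.027  0.081 -0.006  0.274  1.571] (1, 1)
[0.3  0.67 1.58 0.   0.89 1.79]
[0.29 0.69 1.4  0.03 1.19 1.76]
[0.27 0.76 1.18 0.05 1.5  1.74]
[0.25 0.87 0.89 0.07 1.81 1.74]
[0.24 1.06 0.48 0.1  2.19 1.76]
```

Request:
drive_tool:
  targets:
    - [1.5, 0.04, -0.15, -0.86, 0, -0.03, 0]
    - [1.5, 0.13, -0.2, -1.72, 0, -0.06, 0]
    - [1.5, 0.26, -0.2, -2.57, 0, -0.09, 0]
    - [1.5, 0.42, -0.2, -3.41, 0, -0.12, 0]
    - [1.5, 0.63, -0.2, -4.25, 0, -0.15, 0]
    - [1.5, 0.88, -0.2, -5.07, 0, -0.18, 0]
    - [1.5, 1.16, -0.2, -5.88, 0, -0.21, 0]
    - [1.5, 1.49, -0.2, -6.67, 0, -0.24, 0]
    - [1.5, 1.85, -0.2, -7.44, 0, -0.27, 0]
    - [1.5, 2.25, -0.2, -8.2, 0, -0.3, 0]
  grip_force: 40

```text
time: 25.75
tool_pos: [0.5508, 0.2486, 0.1115]
tcp_rot: [0.987, 0.044, -0.151, 0.004]
contact_force: [-1.0, 2.9, -6.5]
finger_gap: 0.023
grasp_force: 40.4
```

```bash
python3 - <<'E'
from lid import *
rel([])
s=ctrl.observe();G=s['tool_pos']-.019*R.from_quat(s['tcp_rot']).as_matrix()[:,2];d=G-h
print('grip angle',np.arctan2(d[2],d@u),'radius',np.hypot(d[2],d@u),'gap y',np.cross(u,d)[2])
W=cloud(cap('scene'));p=roi(W,.55,.75,.17,.35,.06,.25);print(len(p),p.max(0))
E
```

```text
t 25.75 p [0.5508 0.2486 0.1115] tz [-0.299 -0.021 -0.954] tx [ 0.95   0.085 -0.299] q [0.267 0.764 1.168 0.059 1.508 1.737] F [-1.   2.9 -6.5] gap 0.023 gf 40.4
grip angle 0.5651491849448276 radius 0.18041253942524854 gap y -0.002471669212370178
4163 [0.69805703 0.34770548 0.24997413]
```

Request:
drive_tool:
  targets:
    - [1.5, 0.2, 0, -0.83, 0, -0.03, 0]
    - [1.5, 0.44, 0, -1.65, 0, -0.06, 0]
    - [1.5, 0.72, 0, -2.45, 0, -0.09, 0]
    - [1.5, 1.03, 0, -3.24, 0, -0.12, 0]
    - [1.5, 1.39, 0, -4.01, 0, -0.15, 0]
    - [1.5, 1.78, 0, -4.76, 0, -0.18, 0]
    - [1.5, 2.2, 0, -5.49, 0, -0.21, 0]
    - [1.5, 2.66, 0, -6.2, 0, -0.24, 0]
    - [1.5, 3.16, 0, -6.89, 0, -0.27, 0]
    - [1.5, 3.68, 0, -7.55, 0, -0.3, 0]

```text
time: 26.8
tool_pos: [0.6081, 0.2538, 0.1737]
tcp_rot: [0.954, 0.043, -0.297, 0.011]
contact_force: [-3.9, 5.6, -3.1]
finger_gap: 0.0233
grasp_force: 40.3
```

```bash
cat > ang.py <<'E'
from lid import *
rel([])
s=ctrl.observe();G=s['tool_pos']-.019*R.from_quat(s['tcp_rot']).as_matrix()[:,2];d=G-h
print('grip angle',np.arctan2(d[2],d@u),'radius',np.hypot(d[2],d@u))
for n in('scene','top'):
    f=cap(n);W=cloud(f);p=roi(W,.58,.74,.17,.345,.06,.2)
    d=p-h; a=d@u; z=d[:,2]; lat=np.cross(u,d)[:,2]; best=None
    rng=np.random.default_rng(0)   # robust plane through the lid: z vs a, with lateral term
    M=np.c_[a,lat,np.ones(len(a))]
    for _ in range(400):
        i=rng.choice(len(a),3,replace=False)
        try: c=np.linalg.solve(M[i],z[i])
        except Exception: continue
        r=abs(M@c-z)/np.sqrt(1+c[0]**2); k=(r<.002).sum()
        if abs(c[1])<.2 and c[0]>0 and (best is None or k>best[0]): best=(k,c,r<.002)
    if best: c=np.linalg.lstsq(M[best[2]],z[best[2]],rcond=None)[0];print(n,best[0],len(p),'lid angle',np.arctan(c[0]),c)
E
python3 ang.py
```

```text
t 26.8 p [0.6081 0.2538 0.1737] tz [-0.566 -0.046 -0.823] tx [ 0.82   0.076 -0.568] q [0.237 1.076 0.456 0.11  2.205 1.755] F [-3.9  5.6 -3.1] gap 0.0233 gf 40.3
grip angle 1.049643467330314 radius 0.18021761331195596
scene 2571 3813 lid angle 1.0241038067708994 [1.64321349e+00 1.71686325e-04 1.89406768e-02]
top 254 343 lid angle 1.0306589173255778 [1.66773284 0.00286041 0.01630317]
```

Request:
drive_tool:
  targets:
    - [1.5, 0.05, 0, -0.1, 0, 0, 0]
    - [1.5, 0.1, 0, -0.2, 0, 0, 0]
    - [1.5, 0.14, 0, -0.3, 0, 0, 0]
    - [1.5, 0.14, 0, -0.3, 0, 0, 0]
    - [1.5, 0.14, 0, -0.3, 0, 0, 0]
    - [1.5, 0.14, 0, -0.3, 0, 0, 0]
    - [1.5, 0.14, 0, -0.3, 0, 0, 0]
    - [1.5, 0.14, 0, -0.3, 0, 0, 0]
    - [1.5, 0.14, 0, -0.3, 0, 0, 0]
    - [1.5, 0.14, 0, -0.3, 0, 0, 0]

```text
time: 27.9
tool_pos: [0.6109, 0.2541, 0.1751]
tcp_rot: [0.954, 0.043, -0.296, 0.011]
contact_force: [-5.1, 3.8, -1.5]
finger_gap: 0.0239
grasp_force: 40.6
```

```bash
python3 ang.py
```

```text
t 27.9 p [0.6109 0.2541 0.1751] tz [-0.565 -0.046 -0.824] tx [ 0.821  0.076 -0.566] q [0.236 1.084 0.434 0.11  2.217 1.756] F [-5.1  3.8 -1.5] gap 0.0239 gf 40.6
grip angle 1.0672912707391362 radius 0.1801401412877853
scene 2552 3815 lid angle 1.0457793472341235 [1.72639189 0.01396024 0.01937624]
top 251 337 lid angle 1.0425439663291625 [1.71358517 0.01503163 0.016318  ]
```

The lid measures 1.044 rad. I release it and back off upwards.

Request:
drive_tool:
  targets:
    - [2.4, 0, 0, 0, 0, 0, 0]
    - [2.7, 0, 0, 0, 0, 0, 0]
    - [3, 0, 0, 0, 0, 0, 0]
    - [4, 0, 0, 0, 0, 0, 0]
    - [5, 0, 0, 0, 0, 0, 0]
    - [6, 0, 0, 0, 0, 0, 0]
    - [6, 0, 0, 0, 0, 0, 0]
    - [6, 0, 0, 0, 0, 0, 0]
    - [6, 0, 0, 0, 0, 0, 0]
    - [6, 0, 0, 0, 0, 0, 0]
  grip_force: 20

```text
time: 29.0
tool_pos: [0.6121, 0.2531, 0.1756]
tcp_rot: [0.955, 0.042, -0.295, 0.011]
contact_force: [-0.1, 0.4, -0.5]
finger_gap: 0.0599
grasp_force: 0.0
```

```bash
python3 ang.py; python3 - <<'E'
from lid import *
G=g(1.06)
T=[(G+[0,0,.05],pose(4.9,34),0),(G+[-.01,0,.13],pose(4.9,20),0)]
rel(T)
import fit
for t in T: print(fit.ik(*t,np.array(fit.L[-1][0]))[0].round(2))
E
```

```text
t 29.0 p [0.6121 0.2531 0.1756] tz [-0.562 -0.045 -0.826] tx [ 0.823  0.075 -0.564] q [0.235 1.084 0.432 0.109 2.217 1.756] F [-0.1  0.4 -0.5] gap 0.0599 gf 0.0
grip angle 1.0739210710178195 radius 0.18009364182912074
scene 2577 3841 lid angle 1.046342662809345 [1.72863631 0.00369605 0.01929156]
top 212 299 lid angle 1.0416919769776607 [1.71023631 0.01411459 0.01648191]
t 29.1 p [0.6121 0.2531 0.1756] tz [-0.562 -0.045 -0.826] tx [ 0.822  0.075 -0.564] q [0.235 1.084 0.432 0.109 2.217 1.756] F [-0.1  0.8 -0.5] gap 0.06 gf 0.0
[-2.914, 0.149, -3.905, -0.003, 0.006, 0.004]
[-7.788, 0.025, -10.008, -0.003, 0.25, 0.004]
fit 0.06576508340053919 [-0.002  0.178  0.492  0.375  0.026  0.081 -0.005  0.275  1.571] (1, 1)
[0.24 1.08 0.31 0.12 2.34 1.78]
[0.25 0.86 0.48 0.07 2.15 1.76]
```

Request:
drive_tool:
  targets:
    - [6, -0.6, 0, -0.8, 0, 0, 0]
    - [6, -1.5, 0, -2, 0, 0, 0]
    - [6, -2.9, 0, -3.9, 0, 0, 0]
    - [6, -4.2, 0, -5.5, 0, 0.06, 0]
    - [6, -5.5, 0, -7.2, 0, 0.12, 0]
    - [6, -6.7, 0, -8.6, 0, 0.18, 0]
    - [6, -7.8, 0, -10, 0, 0.25, 0]
    - [6, -7.8, 0, -10, 0, 0.25, 0]
    - [6, -7.8, 0, -10, 0, 0.25, 0]
    - [6, -7.8, 0, -10, 0, 0.25, 0]

```text
time: 30.1
tool_pos: [0.6042, 0.2516, 0.3004]
tcp_rot: [0.984, 0.043, -0.176, 0.006]
contact_force: [0.4, 0.6, 0.1]
finger_gap: 0.0599
grasp_force: 0.0
```

```bash
python3 ang.py; python3 - <<'E'
from h import *
f=cap('scene','end.png')
E
```

```text
t 30.1 p [0.6042 0.2516 0.3004] tz [-0.345 -0.026 -0.938] tx [ 0.935  0.083 -0.346] q [0.249 0.828 0.543 0.07  2.117 1.758] F [0.4 0.6 0.1] gap 0.0599 gf 0.0
grip angle 1.2396650221158603 radius 0.3016028102680082
scene 2476 3821 lid angle 1.0485570030251203 [1.73750145 0.01091164 0.01887632]
top 307 413 lid angle 1.0460807528112743 [1.72759224 0.01166138 0.01618678]
```

View pics/end.png

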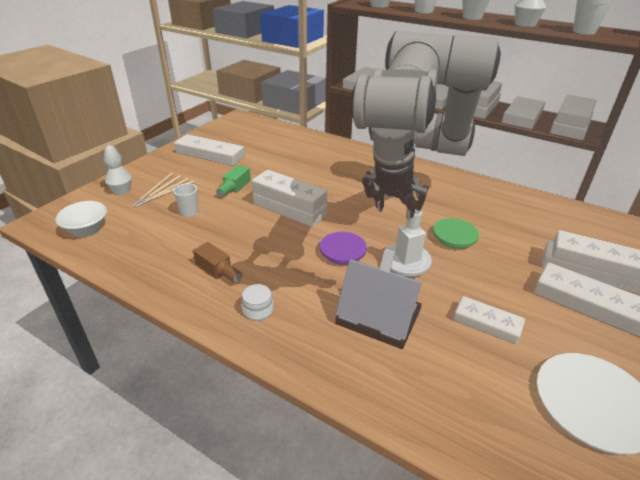

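The vase stands in the middle of the wheel (410,245). The lid is open at 1.047 rad (380,300). The cup, tin and slab are where they were, and the gripper is clear. I'm handing in.

```bash
python3 -c "
from plant import ctrl
print(ctrl.sign_off())"
```

```text
the job is handed in; nothing more can be done
None
```

The job is handed in at about 30 s: the vase was tipped up against the stack and let go there, then set in the middle of the wheel; the lid stays open at about 60° (1.047 rad measured). Early on, joint 3 read 0.036 rad, just under its 0.04 limit, which the judging could count as a range fault.

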